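# Soup warmer off, cover the pot, take the outer lid

### The arm

A 6-joint arm with a two-finger parallel gripper is mounted at the origin on the work surface. World frame = base frame: x ahead of the robot, y to its left, z up, the work surface at z = 0. Lengths are in mm, angles in rad, forces in N, time in s.
With the tool pointing down it reaches from about 250 to 725 mm from the base axis. Payload 4 kg.
Tool frame: the origin (TCP) lies midway between the tips of the shut fingers; the grasp point (between the pads) lies 19 mm behind it; z points along the fingers, y is the direction in which the jaws open and shut (so a half turn about z gives the same grasp; the last joint's range is limited). The gripper opens to 85 mm and grips with 20 to 120 N. Pads are 22 mm wide; open, the fingers measure 114 mm over their backs; the gripper's body (76 mm by 85 mm) begins 54 mm behind the grasp point. The pads swing forward as they close: fully open they stand 13 mm farther back than shut.
Start: joints at [-1.335, 0.241, 0.005, 1.335, 0, 1.571], TCP at [116.809, -486.164, 208.906] pointing down, gripper open.
Joint ranges: [-2.72, 2.72], [-1.05, 1.87], [-1.09, 1.28], [-1.99, 2.15], [-1.42, 1.44], [-3.14, 3.14]. Speed limits (rad/s): [2.79, 2.79, 3.14, 3.14, 3.14, 3.14].

### API

Orientations are given as a rotation vector (axis times angle).
In Python, from cell import arm, kinematics, imaging, models gives the robot as it stands. The module is installed in compiled form; this text tells all that it offers. Calls block until the motion is done:
- arm.reach(position, orientation): joint-space move of the TCP to a pose.
- arm.move_l(position, ori=None, vel=150): straight line of the TCP; ori=None keeps the orientation; vel is the mean speed in mm/s.
- arm.set_joints(angles): joint-space move.
- arm.move_gripper(opening, strength=None): opening from 0.0 (shut) to 1.0 (fully open); strength is the grip in N (None keeps the last); returns when the fingers have stopped.
- arm.sleep(seconds).
- kinematics.solve_ik(position, orientation): joint angles nearest the present ones, or None.
- imaging.read_camera(name): name is "scene" or "top"; returns a dict with "color" (384x512x3 uint8, blue, green, red), "vfov" (degrees; the focal length in pixels is half the picture's height over the tangent of half this angle, whatever the lens; pixels are square), "cx", "cy" (the principal point, pixels), "k1" (the pictures are not rectified: a ray, as slopes to the right and down, at radius r is drawn at 1 + k1 r^2 times it, then the intrinsics apply), "R" (3x3) and "t" (3): a world point X has camera coordinates R X + t. Camera axes: x right, y down, z forward; pixel columns grow to the right and rows downward; lengths in mm; the calibration is good to about 2 mm. A picture is of the moment at which its call begins. There is no depth.
A pose or a line that the arm cannot do raises arm.PlanningError and nothing moves.
- arm.sign_off(): hands the job in, once; it reports no verdict.
Trained networks look in the newest picture that a camera, given by its name, has taken for a name from the list of things; names that differ only in an ending like _2 or _b are one class to them, and where a whole thing is asked for, a point or a joint stands for the part that bears it (a point fixed in the world has none). Each returns a list of dicts, best first, with "confidence" (0 to 1); they miss things now and then, are a little off and sometimes report something else, mostly with a low value. They report only what shows in the picture. A call takes as long as a camera call.
- models.boxes_of(camera, query): "at" ([x, y, z] in mm, in world coordinates, good to about 4 mm: the middle of the surface that is visible of it).
- models.masks_of(camera, query): "pixels" (384x512 bool, what is visible of it).
- models.pinpoint(camera, query): "at" ([x, y, z] in mm, in world coordinates, good to about 4 mm: a listed point, or the origin of a listed thing).
Readings, each from a call of its own:
- arm.current_t(): time.
- arm.current_joint_positions(): joint angles.
- arm.current_qvel(): joint speeds.
- arm.current_tau(): joint torques, N m.
- arm.current_tcp_pos(): TCP position.
- arm.current_tool_rot(): TCP orientation.
- arm.current_ft_force(): force on the tool from outside, world axes, zero at the start.
- arm.current_torque(): the same for the moment, N m.
- arm.current_gripper_width(): opening from 0.0 (shut) to 1.0 (fully open).
Only numpy, scipy, OpenCV 4.12 (cv2) and the standard library are available. Lean on these libraries where they do the work, as an engineer would, in place of code of your own. Each camera call takes 0.05 s, during which the arm holds its last target.

### The job

Service is over: turn the soup warmer's heat knob fully anticlockwise to its stop (off), then carry the nested pair of lids together (the slim knob of the inner lid lifts both) from the wooden ring to the pot in the warmer and set them down, not drop them, so that the inner lid sits fully on the pot. Then lift off only the outer lid (it has the wide collar), leaving the inner lid seated on the pot and the heat off, and finish while still holding the outer lid level in the air, completely above the inner lid's knob. Leave the mug, the stack of plates and the shaker where they are.

Things in the scene. Friction and masses are not known exactly. Their poses are not given: they have to be found in the camera images.
- warmer: Fixed soup warmer: brushed-steel housing 320 (its x) x 230 (its y) x 120 mm high with a round pot sunk in its top. Origin: centre of the underside, on the table. Its -x end carries the heat knob, its +x end the pot. It stands on the left or the right of the table, turned up to 0.25 rad.
- pot_rim (a point): Centre of the pot's mouth, at rim height: 45 mm towards the warmer's +x from its centre, 140 mm above the table (the rim stands 20 mm proud of the 120 mm deck). Rim outer diameter 160, inner diameter 150 mm; pot open and empty, 80 mm deep.
- heat_knob (a joint): Angle of the heat knob on the warmer's deck. 0 = off, the end stop fully anticlockwise seen from above; grows clockwise up to the other stop at 2.4 rad; starts at 0.7 to 1.4. Light friction of 0.03 N m; it stays where it is left.
- heat_knob_grip (a point): Point on the heat knob's vertical axis at the height to grip, 157 mm above the table, 120 mm towards the warmer's -x from its centre. The knob is a black upright bar 42 long x 14 wide x 32 mm high (from 132 to 164 mm above the table) on a disc of 44 mm diameter. Site axes turn with the knob: x along the bar, y across it (the 14 mm to grip), z up; at joint value 0 they match the warmer's.
- lid_ring: Fixed plain wooden ring on which the lids are parked, outer diameter 160, inner 150, height 30 mm. Origin: centre of its underside, on the table. It stands on the other side of the table from the warmer.
- inner_lid: Loose steel inner lid, 0.19-0.31 kg. Origin: on its axis at the underside of its flange (diameter 172, 5 thick), which rests on ring or rim: 30 mm above the table at the start, at pot_rim when seated. z up. Below: plug, diameter 136, 10 deep (7 mm play in the pot). Above: hub, diameter 90, to z = 17; slim straight steel post (its knob), diameter 20, to z = 76 mm, standing out through the outer lid.
- inner_knob (a point): Centre of the top face of the inner lid's knob, 76 mm above the inner lid's origin. The knob is a straight round post, diameter 20; the outer lid's collar ends 28 mm below this point while the lids are nested. Lifting this knob carries the outer lid along, resting on the inner lid's hub.
- outer_lid: Loose aluminium outer lid, 0.20-0.33 kg, nested over the inner lid. Origin: on its axis at the underside of its plate (diameter 192, 5 thick), which rests on the hub 17 mm above the inner lid's origin. z up. Skirt to 16 mm below the origin; 30 mm central hole; round it a black upright collar, outer diameter 44, z = 5 to 31 mm. 5 mm sideways play between the lids.
- outer_grip (a point): Centre of the top of the outer lid's collar, 31 mm above the outer lid's origin; the collar (outer diameter 44) is 26 mm high below it.
- mug: White mug, diameter 76, height 90 mm, loose, on the right; leave alone. Origin: centre of its underside.
- plates: Stack of white side plates, diameter 150, height 52 mm, loose, on the right, beyond the mug; leave alone. Origin: centre of its underside.
- shaker: Small glass shaker with a steel cap, diameter 44, height 90 mm, loose, on the left; leave alone. Origin: centre of its underside.

How it is judged (in metres and radians):
On the way, in this order (a step that is already met when the one before it is completed fails the run):
1. the heat knob is at its off stop, with the lids still nested on the wooden ring (value of joint heat_knob below 0.08 rad and distance of inner_lid from where it was at the start of the episode below 0.02 m and z of outer_lid in the frame of inner_lid below 0.021 m and horizontal distance between outer_lid and inner_lid below 0.012 m), for 0.2 s.
2. both lids, still nested, sit on the pot with the knob still off (value of joint heat_knob below 0.08 rad and z of inner_lid in the frame of pot_rim between -0.004 and 0.004 m and horizontal distance between inner_lid and pot_rim below 0.012 m and angle between inner_lid's own z axis and vertical below 0.06 rad and z of outer_lid in the frame of inner_lid below 0.021 m and horizontal distance between outer_lid and inner_lid below 0.012 m and linear speed of inner_lid below 0.02 m/s and contact force between the fingers and inner_lid below 0.2 N), for 0.2 s.
At the end, for the whole second after the job is handed in: Knob within 0.08 rad of off; inner lid seated on the pot (height 4 mm, centre 12 mm, tilt 0.06 rad), untouched and at rest; outer lid held still by the fingers, tilt under 0.3 rad, its plate over 80 mm above the inner lid's origin, touching neither inner lid nor warmer (value of joint heat_knob below 0.08 rad and z of inner_lid in the frame of pot_rim between -0.004 and 0.004 m and horizontal distance between inner_lid and pot_rim below 0.012 m and angle between inner_lid's own z axis and vertical below 0.06 rad and contact force between the fingers and inner_lid below 0.2 N and linear speed of inner_lid below 0.02 m/s and contact force between the fingers and outer_lid above 1 N and z of outer_lid in the frame of inner_lid above 0.08 m and angle between outer_lid's own z axis and vertical below 0.3 rad and linear speed of outer_lid below 0.03 m/s and contact force between outer_lid and inner_lid below 0.1 N and contact force between outer_lid and warmer below 0.1 N and height (world z) of outer_lid above 0.2 m); the arm keeps its last pose, push and grip.
It fails at once if the outer lid comes off the inner lid before the inner lid sits on the pot, or the inner lid is lifted or shifted off its seat once the outer lid is up ((z of outer_lid in the frame of inner_lid above 0.035 m or horizontal distance between outer_lid and inner_lid above 0.03 m) and not (z of inner_lid in the frame of pot_rim below 0.006 m and horizontal distance between inner_lid and pot_rim below 0.014 m and angle between inner_lid's own z axis and vertical below 0.08 rad)).
It fails at once if the lids are let go in the air above the pot (horizontal distance between inner_lid and pot_rim below 0.06 m and z of inner_lid in the frame of pot_rim above 0.016 m and contact force between the fingers and inner_lid below 0.05 N and contact force between the fingers and outer_lid below 0.05 N).
It fails at once if mug, plates or shaker disturbed (distance of any of mug, plates, shaker from where it was at the start of the episode above 0.03 m or angle between any of mug, plates, shaker's own z axis and vertical above 0.3 rad).
It also fails if it takes over 72 s, if anything falls off the work surface, if the arm or the gripper's body presses on something with over 40 N, if the wrist force passes 120 N, or if a joint passes its speed limit or range.

## Working session

There is one attempt and no reset: what is moved stays moved. The work goes in short steps, each a Python script; the robot and the scene stay as the last script left them, time stands still between calls to the robot, and variables do not carry over. Pictures are saved under pics/ and viewed, and the job is handed in when it is done.

```bash
mkdir -p pics; ls
python3 - <<'E'
from cell import arm, kinematics, imaging, models
import cv2
for c in ("scene","top"):
    d=imaging.read_camera(c); cv2.imwrite(f"pics/{c}0.png",d["color"])
    print(c,d["vfov"],d["cx"],d["cy"],d["k1"],d["R"].round(3).tolist(),d["t"].round(1).tolist())
    for q in ["warmer","pot_rim","heat_knob_grip","lid_ring","inner_lid","inner_knob","outer_lid","outer_grip","mug","plates","shaker"]:
        r=models.pinpoint(c,q); print(q,[([round(float(v),1) for v in x["at"]],round(x["confidence"],2)) for x in r[:2]])
print(arm.current_t(), arm.current_tool_rot(), arm.current_gripper_width())
E
```

```text
pics
scene 51.64108619384472 252.07347058064542 186.34724388162533 -0.024777428817462394 [[-0.479, 0.877, -0.018], [0.456, 0.232, -0.859], [-0.75, -0.42, -0.511]] [267.5, -120.6, 1619.2]
warmer [([543.6, 193.5, -2.0], 0.76)]
pot_rim [([589.9, 193.1, 141.7], 0.94)]
heat_knob_grip [([427.4, 181.9, 153.6], 0.66), ([594.6, 196.8, 143.5], 0.23)]
lid_ring [([543.3, -206.6, -0.1], 0.65)]
inner_lid [([549.6, -208.4, 31.6], 0.61)]
inner_knob [([548.9, -206.5, 108.3], 0.58)]
outer_lid [([549.6, -201.8, 45.0], 0.79), ([550.7, -206.2, 104.3], 0.2)]
outer_grip []
mug [([438.5, -456.5, 3.2], 0.89)]
plates [([571.8, -489.8, -2.7], 0.69)]
shaker [([550.3, 436.1, -0.0], 0.89)]
top 43.37935437951012 251.42912740882142 189.56817420109087 -0.19872377398140886 [[-0.021, -1.0, -0.0], [-0.995, 0.021, -0.097], [0.097, -0.002, -0.995]] [-13.6, 547.4, 1852.7]
warmer [([546.2, 194.2, 3.2], 0.9)]
pot_rim [([585.5, 198.0, 133.9], 0.61)]
heat_knob_grip [([429.1, 187.7, 158.7], 0.51)]
lid_ring []
inner_lid [([551.4, -206.5, 28.8], 0.36)]
inner_knob [([552.4, -204.7, 105.7], 0.41)]
outer_lid [([551.3, -207.9, 44.9], 0.71)]
outer_grip [([552.2, -205.1, 77.9], 0.58)]
mug [([431.2, -451.1, -0.4], 0.59)]
plates [([575.9, -486.1, 0.8], 0.78)]
shaker [([555.2, 432.5, 0.5], 0.64)]
1.2 [ 3.11974502e+00  3.69433189e-01 -2.66550750e-06] 1.0047582628760858
```

Run:
```python
import cv2
for c in ("scene","top"):
    cv2.imwrite(f"pics/{c}0b.png",cv2.resize(cv2.imread(f"pics/{c}0.png"),(768,576)))
im=cv2.imread("pics/top0.png")
print(im.shape)
```

```text
(384, 512, 3)
```

View pics/scene0b.png

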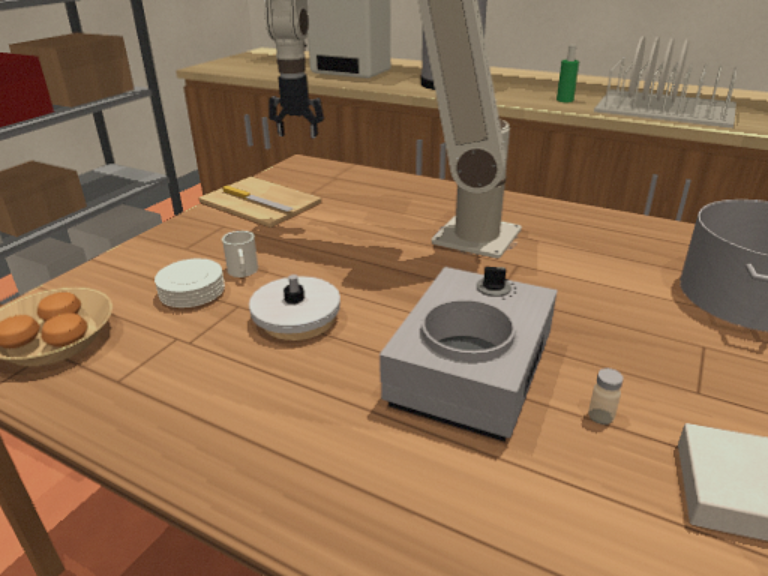

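View pics/top0b.png

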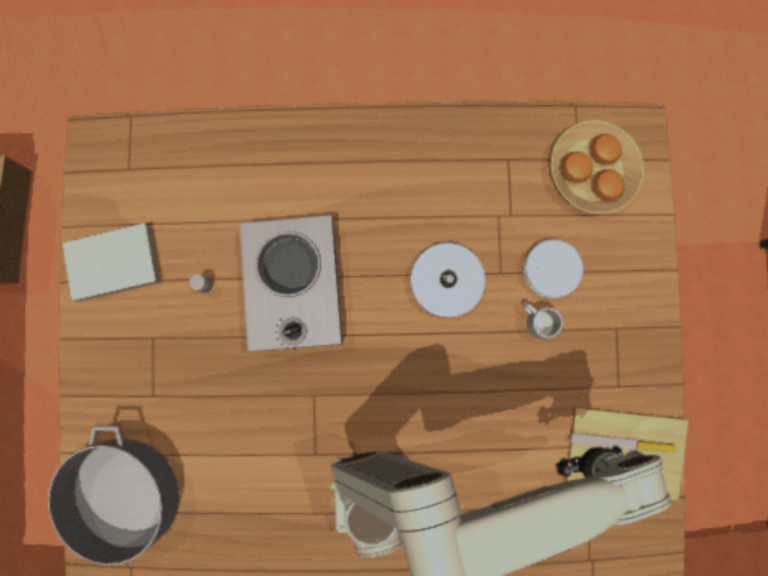

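The warmer is on the left (pot about (290,265) and knob about (292,330) in the top view). The lids are at (448,280), and the mug, plates and shaker are clear of the paths. Next I'll refine with a rectified close-up.

```bash
cat > h.py <<'E'
from cell import arm, kinematics, imaging, models
import cv2, numpy as np
from scipy.spatial.transform import Rotation as Ro
def project(d,X):
    X=np.atleast_2d(X); c=X@d["R"].T+d["t"]; s=c[:,:2]/c[:,2:]; r2=(s**2).sum(1,keepdims=True)
    f=d["color"].shape[0]/2/np.tan(np.radians(d["vfov"])/2)
    return s*(1+d["k1"]*r2)*f+[d["cx"],d["cy"]]
def ortho(d,x0,x1,y0,y1,z,s):
    # picture: rows = x decreasing, columns = y decreasing; s px per mm
    xs=np.arange(x1,x0,-1/s); ys=np.arange(y1,y0,-1/s)
    gy,gx=np.meshgrid(ys,xs); P=np.stack([gx.ravel(),gy.ravel(),np.full(gx.size,z)],1)
    uv=project(d,P).astype(np.float32).reshape(gx.shape+(2,))
    return cv2.remap(d["color"],uv[...,0].copy(),uv[...,1].copy(),cv2.INTER_CUBIC)
def down(yaw):
    "tool down, jaw (y) axis direction at angle yaw in world xy"
    y=np.array([np.cos(yaw),np.sin(yaw),0]); z=np.array([0,0,-1.]); x=np.cross(y,z)
    return Ro.from_matrix(np.stack([x,y,z],1)).as_rotvec()
E
python3 - <<'E'
from h import *
d=imaging.read_camera("top")
a=ortho(d,380,720,60,320,120,2); cv2.imwrite("pics/w120.png",a)
b=ortho(d,390,470,140,230,164,6); 
e=imaging.read_camera("scene"); c=ortho(e,390,470,140,230,164,6)
cv2.imwrite("pics/k164.png",cv2.resize(np.hstack([b,c]),None,fx=.7,fy=.7))
c=ortho(e,500,680,100,290,140,2); f=ortho(d,500,680,100,290,140,2)
cv2.imwrite("pics/rim.png",np.hstack([f,c]))
for n in "top","scene":
    print(n,[ (np.round(x["at"],1),x["confidence"]) for x in models.boxes_of(n,"heat_knob")])
    print([ (np.round(x["at"],1),x["confidence"]) for x in models.pinpoint(n,"pot_rim")+models.pinpoint(n,"inner_knob")+models.pinpoint(n,"heat_knob_grip")])
E
```

```text
top [(array([424.2, 185. , 134.7]), 0.61)]
[(array([589.4, 196.9, 135.7]), 0.72), (array([427.7, 186.7, 156.3]), 0.6), (array([ 554.3, -206.5,  108. ]), 0.45), (array([428.2, 191.6, 156.6]), 0.53)]
scene [(array([437.4, 190.7, 147.9]), 0.5)]
[(array([591.8, 193.9, 144.5]), 0.76), (array([ 548.7, -205.8,  104.7]), 0.63), (array([428.4, 184.3, 156.9]), 0.77)]
```

View pics/w120.png

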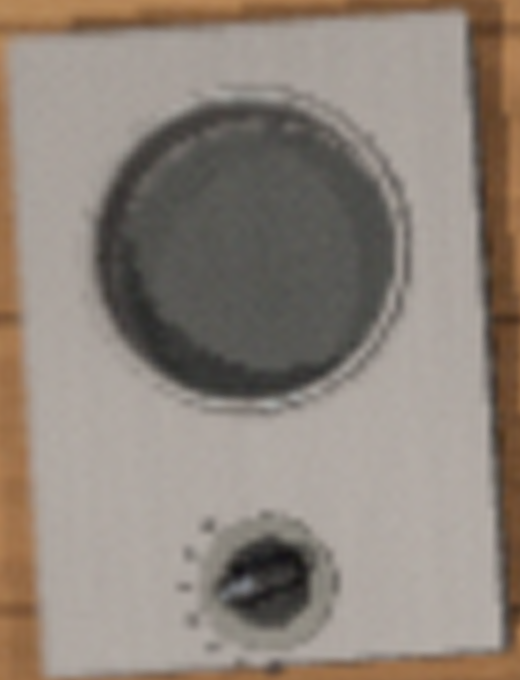

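View pics/k164.png

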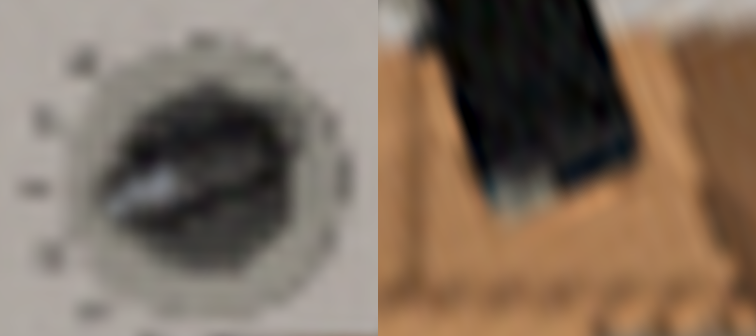

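View pics/rim.png

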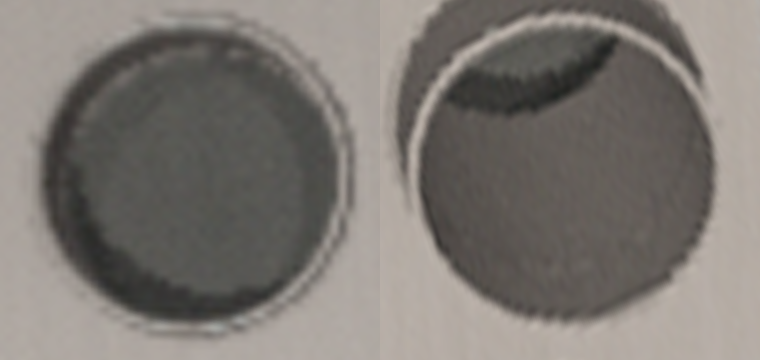

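Run:
```python
from h import *
# check IK for candidates
for nm,p,yaws in [("knob",[428,185.5,137],[.38,1.63,.38-np.pi,1.63-np.pi,.38+np.pi]),("lids",[551,-206,82],[0,np.pi/2,-np.pi/2,np.pi/4,-np.pi/4,np.pi]),("pot",[592.5,195,192],[0,np.pi/2,-np.pi/2,np.pi/4,np.pi])]:
    for y in yaws:
        q=kinematics.solve_ik(p,down(y)); print(nm,round(y,2),None if q is None else np.round(q,2))
# lid post top & collar check from images
d=imaging.read_camera("top"); a=ortho(d,500,600,-260,-155,106,5)
e=imaging.read_camera("scene"); b=ortho(e,500,600,-260,-155,106,5)
cv2.imwrite("pics/post.png",np.hstack([a,b])[:, :1050][::1,::1] if False else cv2.resize(np.hstack([a,b]),None,fx=.75,fy=.75))
```

```text
knob 0.38 [ 0.41  0.22 -0.21  1.14 -0.    1.6 ]
knob 1.63 [ 0.41  0.22 -0.21  1.14  0.    0.35]
knob -2.76 [ 0.41  0.22 -0.21  1.14 -0.   -1.54]
knob -1.51 [ 0.41  0.22 -0.21  1.14  0.   -2.79]
knob 3.52 [ 0.41  0.22 -0.21  1.14  0.   -1.54]
lids 0 [-0.36  0.49  0.04  1.11  0.    1.21]
lids 1.57 [-0.36  0.49  0.04  1.11  0.   -0.36]
lids -1.57 [-0.36  0.49  0.04  1.11  0.    2.78]
lids 0.79 [-0.36  0.49  0.04  1.11  0.    0.43]
lids -0.79 [-0.36  0.49  0.04  1.11  0.    2.  ]
lids 3.14 [-0.36  0.49  0.04  1.11  0.   -1.93]
pot 0 [0.32 0.5  0.34 1.41 0.   1.89]
pot 1.57 [0.32 0.5  0.34 1.41 0.   0.32]
pot -1.57 [ 0.32  0.5   0.34  1.41  0.   -2.82]
pot 0.79 [0.32 0.5  0.34 1.41 0.   1.1 ]
pot 3.14 [ 0.32  0.5   0.34  1.41  0.   -1.25]
```

View pics/post.png

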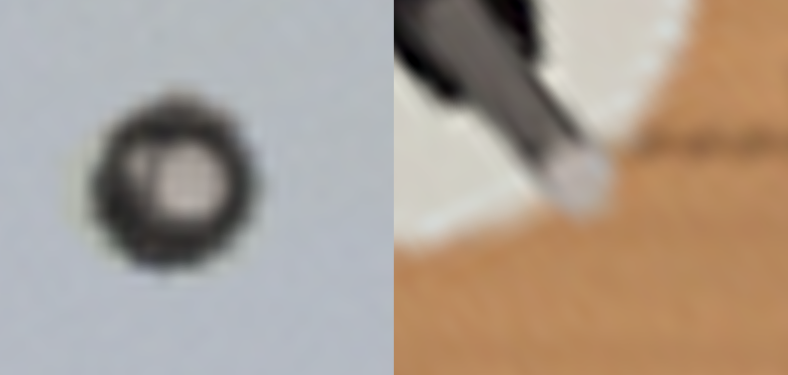

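Both cameras agree on the post: top face at about (188,180) on the left and (578,178) on the right, giving (552.3, -204.6) at z = 106. Now the knob.

Run:
```python
from h import *
P=np.array([428.3,185.5,0])
arm.move_gripper(0.55,25)
arm.reach(P+[0,0,230],down(.38)); 
d=imaging.read_camera("top"); cv2.imwrite("pics/kn1.png",cv2.resize(d["color"][150:280,110:300],None,fx=4,fy=4))
e=imaging.read_camera("scene"); cv2.imwrite("pics/kn1s.png",cv2.resize(e["color"][100:260,240:400],None,fx=3.7,fy=3.7))
print(arm.current_t(), arm.current_tcp_pos(), arm.current_ft_force())
```

```text
4.9833 [428.58984082 184.87584538 229.96988598] [ 0.12306111 -0.01221932 -0.3556871 ]
```

View pics/kn1s.png

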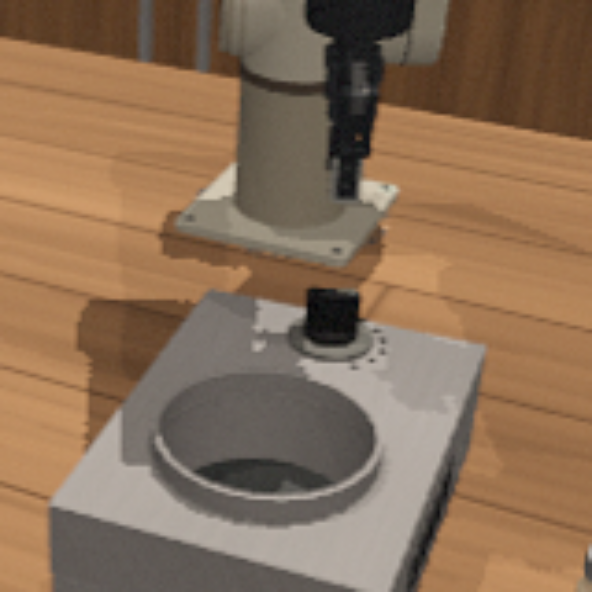

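The gripper sits above the knob at (333,310), with the jaws seen end-on and across the bar. Next: descend and grip.

Run:
```python
from h import *
P=np.array([428.3,185.5,0])
def rep(s): print(s,round(arm.current_t(),2),np.round(arm.current_tcp_pos(),1),np.round(arm.current_ft_force(),1),np.round(arm.current_torque(),2),round(arm.current_gripper_width(),3))
arm.move_l(P+[0,0,170],vel=120); rep("170")
arm.move_l(P+[0,0,138],vel=60); rep("138")
arm.move_gripper(0.0,25); rep("grip")
e=imaging.read_camera("scene"); cv2.imwrite("pics/kn2s.png",cv2.resize(e["color"][100:260,240:400],None,fx=3.7,fy=3.7))
d=imaging.read_camera("top"); cv2.imwrite("pics/kn2.png",cv2.resize(d["color"][150:280,110:300],None,fx=4,fy=4))
```

```text
170 5.63 [428.7 185.5 170.4] [-0.2  0.2  0.5] [-0.01 -0.01 -0.01] 0.552
138 6.32 [428.3 185.5 137.9] [0.6 0.7 0. ] [ 0.01 -0.02  0.05] 0.551
grip 6.71 [426.9 184.8 138.5] [-4.6 -2.2  5.8] [-0.47  1.01  0.03] 0.152
```

View pics/kn2s.png

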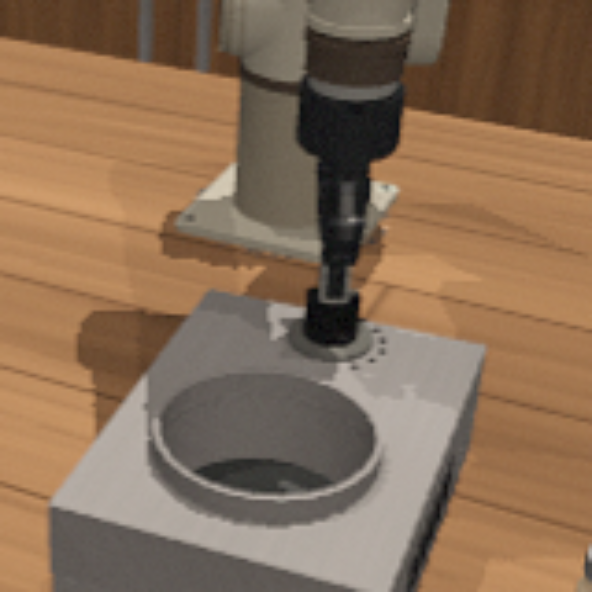

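Gripped: the opening reads 0.152, about 13 mm, against the 14 mm bar. Now turn anticlockwise (j6 1.60 → 0.35) in steps, watching the torque.

Run:
```python
from h import *
P=np.array([427.2,185.0,138.0])
for y in [.6,.85,1.1,1.35,1.5,1.6,1.66,1.7,1.74]:
    arm.reach(P,down(y))
    q=arm.current_joint_positions(); T=arm.current_torque()
    R=Ro.from_rotvec(arm.current_tool_rot()).as_matrix()
    print(y,"act",round(np.arctan2(R[1,1],R[0,1]),3),np.round(arm.current_tcp_pos(),1),np.round(arm.current_ft_force(),1),np.round(T,2),round(arm.current_gripper_width(),3),round(arm.current_t(),2))
    if abs(T[2])>0.6: break
e=imaging.read_camera("scene"); cv2.imwrite("pics/kn3s.png",cv2.resize(e["color"][100:260,240:400],None,fx=3.7,fy=3.7))
```

```text
0.6 act 0.597 [427.1 184.9 138.5] [-1.8 -0.5  5. ] [-0.26  0.49  0.05] 0.148 7.13
0.85 act 0.845 [427.2 185.  138.5] [-2.5 -0.2  5.6] [-0.28  0.55  0.04] 0.148 7.48
1.1 act 1.095 [427.4 185.2 138.5] [-1.1 -0.3  5.7] [-0.08  0.5   0.07] 0.148 7.83
1.35 act 1.343 [427.5 185.4 138.5] [-1.8  0.2  5.3] [0.05 0.45 0.04] 0.15 8.18
1.5 act 1.493 [427.5 185.5 138.5] [-1.4  0.2  6.1] [0.13 0.44 0.06] 0.148 8.45
1.6 act 1.593 [427.5 185.6 138.5] [-1.6  0.7  4.8] [0.15 0.43 0.02] 0.148 8.7
1.66 act 1.653 [427.5 185.7 138.5] [-1.3  1.   5.4] [ 0.18  0.49 -0.14] 0.151 8.95
1.7 act 1.692 [427.5 185.7 138.5] [-2.5  1.8  5.3] [ 0.29  0.43 -0.51] 0.151 9.2
1.74 act 1.732 [427.5 185.7 138.5] [-2.7  1.7  5.4] [ 0.27  0.45 -0.71] 0.149 9.45
```

View pics/kn3s.png

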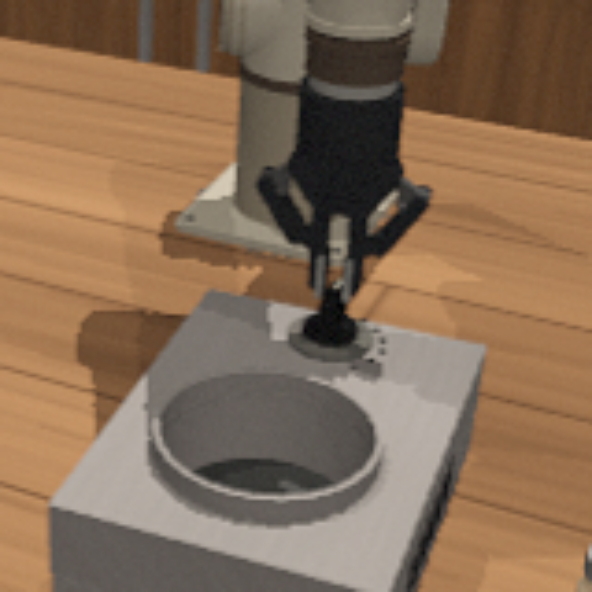

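The torque rises from 1.65 rad on, so the knob is at its stop, matching a warmer yaw of about 0.06. Release, rise and look.

Run:
```python
from h import *
arm.move_gripper(0.45)
p=arm.current_tcp_pos()
arm.move_l([p[0],p[1],250],vel=200)
e=imaging.read_camera("scene"); a=cv2.resize(e["color"][150:260,240:400],None,fx=3.7,fy=3.7)
cv2.imwrite("pics/kn4s.png",a)
arm.reach([552.3,-204.6,190],down(0)); arm.move_gripper(0.6)
d=imaging.read_camera("top"); b=ortho(d,390,470,140,230,164,6); cv2.imwrite("pics/kn4.png",b)
e=imaging.read_camera("scene"); cv2.imwrite("pics/lid1.png",np.hstack([cv2.resize(e["color"][130:240,130:240],(400,400)),cv2.resize(d["color"][140:230,250:340],(400,400))]))
print(arm.current_t(),arm.current_tcp_pos())
f=ortho(d,500,680,100,290,140,2); c=ortho(e,500,680,100,290,140,2); 
cv2.imwrite("pics/rim2.png",np.hstack([f,c]))
for n in "top","scene": print([np.round(x["at"],1) for x in models.pinpoint(n,"pot_rim")])
```

```text
12.5333 [ 552.49380178 -204.04846272  190.24780802]
[array([588.9, 198.6, 133.9])]
[array([591.2, 194.1, 143.5])]
```

View pics/kn4.png

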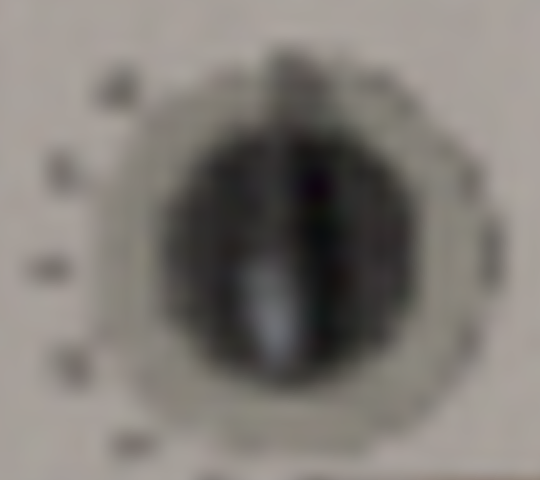

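View pics/lid1.png

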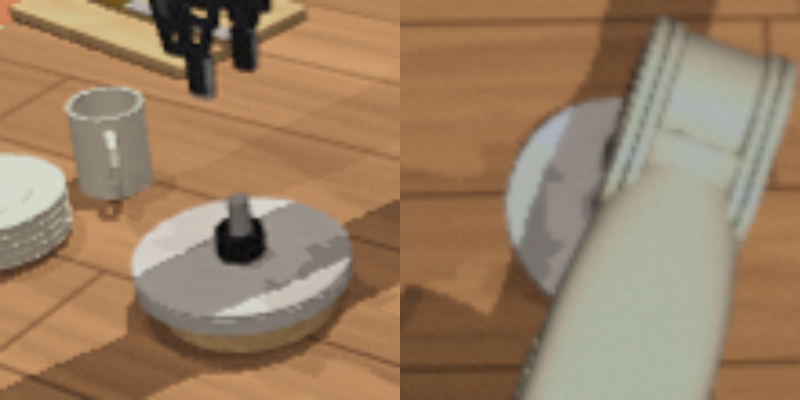

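Step 1 is done: the bar's white mark, at about (275,310) in the close-up, now lies along the warmer's x. The lids at (240,260) are undisturbed, with the gripper above them. Next: grip the post.

Run:
```python
from h import *
def rep(s): print(s,round(arm.current_t(),2),np.round(arm.current_tcp_pos(),1),np.round(arm.current_ft_force(),1),np.round(arm.current_torque(),2),round(arm.current_gripper_width(),3))
P=np.array([552.3,-204.6,0])
arm.move_l(P+[0,0,115],vel=120)
arm.move_l(P+[0,0,82.5],vel=50); rep("at")
arm.move_gripper(0.0,60); rep("grip")
d=imaging.read_camera("scene"); cv2.imwrite("pics/lid2.png",cv2.resize(d["color"][130:240,130:240],(600,600)))
```

```text
at 14.21 [ 552.5 -204.6   82.6] [ 0.4 -0.2 -0.7] [-0.   -0.03 -0.03] 0.602
grip 14.74 [ 553.3 -205.    83.7] [-0.5  0.3  6.1] [ 0.    0.08 -0.03] -0.0
```

View pics/lid2.png

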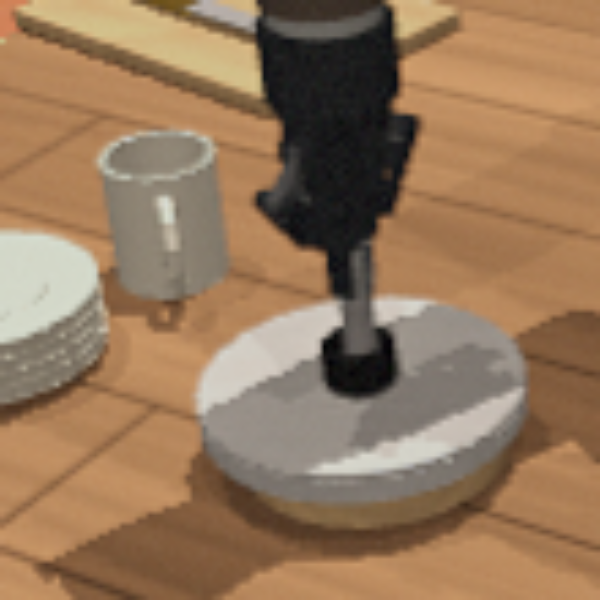

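The opening reads 0, so the fingers may have shut beside or above the post. I'll look closer.

Run:
```python
from h import *
d=imaging.read_camera("scene"); c=d["color"]
f=lambda x:project(d,np.array(x))[0]
T=arm.current_tcp_pos(); print("tcp px",f(T))
for nm,x in [("posttop",[552.3,-204.6,106]),("postbase",[552.3,-204.6,78])]: print(nm,f(x))
x0,y0=np.round(f([552.3,-204.6,90])).astype(int)-40
crop=cv2.resize(c[y0:y0+80,x0:x0+80],(720,600) if False else (600,600),interpolation=cv2.INTER_CUBIC)
for x,col in [(T,(0,0,255)),([552.3,-204.6,106],(0,255,0)),([552.3,-204.6,78],(255,0,0))]:
    u=(f(x)-[x0,y0]+.5)*7.5; cv2.circle(crop,tuple(int(v) for v in u),4,col,1)
cv2.imwrite("pics/lid3.png",crop)
d=imaging.read_camera("top"); uv=project(d,np.array([552.3,-204.6,90]))[0].astype(int)
cv2.imwrite("pics/lid3t.png",cv2.resize(d["color"][uv[1]-40:uv[1]+40,uv[0]-40:uv[0]+40],(600,600),interpolation=cv2.INTER_CUBIC))
for n in "top","scene":
  for q in "inner_lid","inner_knob","outer_lid","outer_grip": print(n,q,[(np.round(x["at"],1),round(x["confidence"],2)) for x in models.pinpoint(n,q)])
print(arm.current_gripper_width(),arm.current_ft_force())
```

```text
tcp px [195.15296754 190.27641739]
posttop [194.77450711 184.05610791]
postbase [195.58953852 191.7084809 ]
top inner_lid []
top inner_knob []
top outer_lid [(array([ 553.2, -206.2,   45.1]), 0.87)]
top outer_grip [(array([ 552.6, -203.2,   78.8]), 0.9)]
scene inner_lid [(array([ 549.6, -209.3,   29.8]), 0.61)]
scene inner_knob [(array([ 552.7, -205.3,  105.6]), 0.53), (array([ 544.7, -205.1,   -2. ]), 0.17)]
scene outer_lid [(array([ 553.3, -203.6,   48.1]), 0.83)]
scene outer_grip [(array([ 554.6, -204. ,   77.4]), 0.98)]
-0.003770063115525062 [-0.00538875  0.3307473   5.0316542 ]
```

View pics/lid3.png

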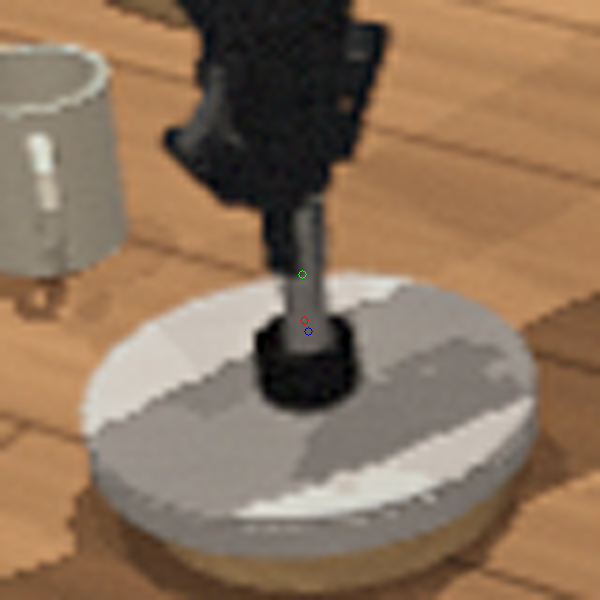

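View pics/lid3t.png

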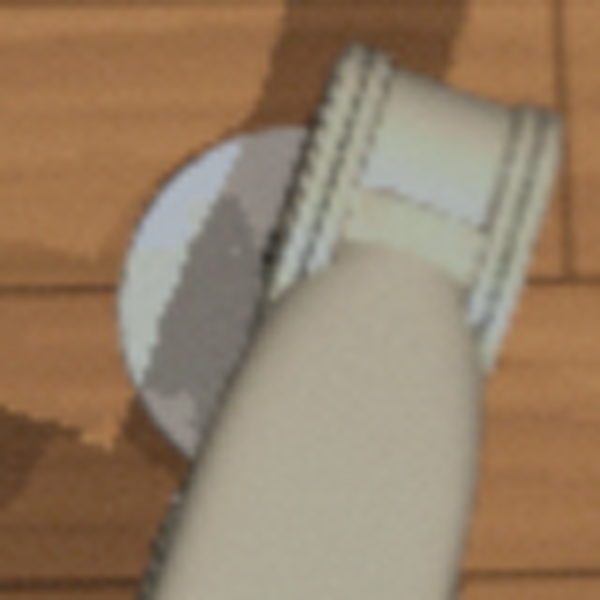

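Run:
```python
from h import *
def rep(s): print(s,round(arm.current_t(),2),np.round(arm.current_tcp_pos(),1),np.round(arm.current_ft_force(),1),np.round(arm.current_torque(),2),round(arm.current_gripper_width(),3))
d0=imaging.read_camera("scene")
p=arm.current_tcp_pos()
arm.move_l([p[0],p[1],p[2]+6],vel=30); rep("up")
d=imaging.read_camera("scene")
f=lambda c:cv2.resize(c[150:230,155:235],(400,400),interpolation=cv2.INTER_CUBIC)
cv2.imwrite("pics/lid4.png",np.hstack([f(d0["color"]),f(d["color"])]))
```

```text
up 15.73 [ 553.2 -204.9   89.6] [-0.9  0.1 -0.9] [0.05 0.   0.  ] -0.001
```

View pics/lid4.png

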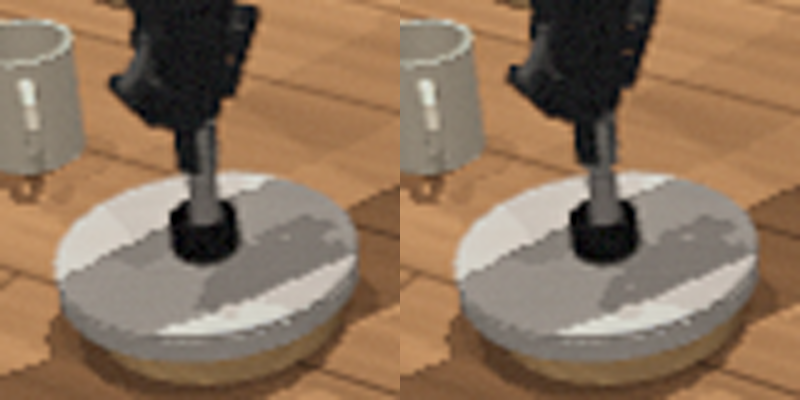

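Run:
```python
from h import *
d=imaging.read_camera("scene")
for z in (190,200,210,220,230): print(z,project(d,np.array([[552.5,-204,z],[552.5+25,-204,z],[552.5-25,-204,z]])).round(1).tolist())
print("knob",project(d,np.array([[427.5,185.7,138.5],[427.5,185.7,150],[427.5,185.7,164],[427.3,185.5,230],[427.3,185.5,250]])).round(1).tolist())
p=arm.current_tcp_pos(); q=arm.current_joint_positions(); print(p,q)
arm.move_l([p[0],p[1],125],vel=80)
d=imaging.read_camera("scene"); cv2.imwrite("pics/lid5.png",cv2.resize(d["color"][140:220,155:235],(600,600),interpolation=cv2.INTER_CUBIC))
print(project(d,arm.current_tcp_pos()), arm.current_ft_force())
```

```text
190 [[192.3, 160.1], [187.3, 163.5], [197.2, 156.7]]
200 [[192.0, 157.1], [187.0, 160.5], [196.9, 153.8]]
210 [[191.7, 154.1], [186.7, 157.5], [196.6, 150.8]]
220 [[191.4, 151.1], [186.3, 154.4], [196.3, 147.8]]
230 [[191.1, 148.0], [186.0, 151.3], [196.0, 144.8]]
knob [[329.0, 185.8], [329.3, 182.4], [329.7, 178.1], [331.6, 157.5], [332.2, 151.0]]
[ 552.98708488 -204.83602897   89.34813866] [-3.54749672e-01  4.90454806e-01  5.12198181e-02  1.13226664e+00
  4.84721421e-06  1.21603687e+00]
[[194.13022476 178.91367603]] [-0.52498352  0.51678625  0.28549781]
```

View pics/lid5.png

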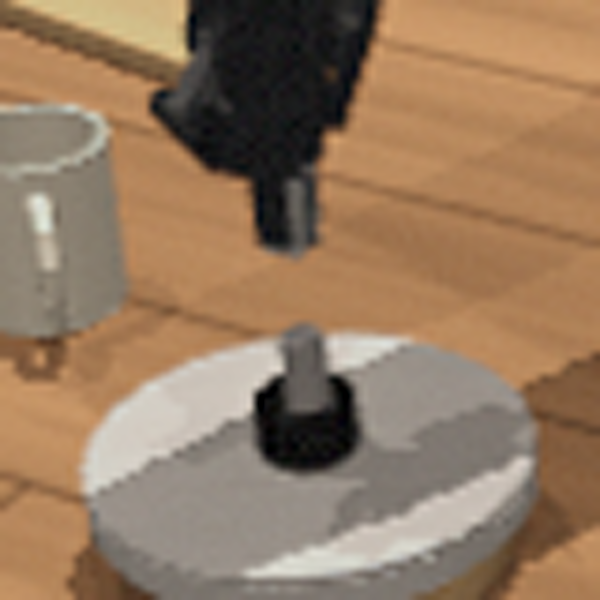

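```bash
ls pics
```

```text
k164.png
kn1.png
kn1s.png
kn2.png
kn2s.png
kn3s.png
kn4.png
kn4s.png
lid1.png
lid2.png
lid3.png
lid3t.png
lid4.png
lid5.png
post.png
rim.png
rim2.png
scene0.png
scene0b.png
top0.png
top0b.png
w120.png
```

The picture shows the shut fingertips at (288,250) in the crop, pixel (193.4,173.3). The reported TCP projects to (194.1,178.9), so the tips are about 20–22 mm above it. The 5 N contact on the post's top at TCP z 83.7 says the same: 106 − 83.7 ≈ 22 mm. The earlier close therefore happened on top of the post, and the lids are still in place. I'll use this correction and regrip lower.

Run:
```python
from h import *
def rep(s): print(s,round(arm.current_t(),2),np.round(arm.current_tcp_pos(),1),np.round(arm.current_ft_force(),1),np.round(arm.current_torque(),2),round(arm.current_gripper_width(),3))
P=np.array([552.5,-204.6,0])
arm.move_gripper(0.6)
arm.move_l(P+[0,0,75],vel=80); rep("75")
arm.move_l(P+[0,0,59.5],vel=40); rep("59.5")
d=imaging.read_camera("scene"); a=cv2.resize(d["color"][140:220,155:235],(400,400),interpolation=cv2.INTER_CUBIC)
arm.move_gripper(0.0,60); rep("grip")
d=imaging.read_camera("scene"); b=cv2.resize(d["color"][140:220,155:235],(400,400),interpolation=cv2.INTER_CUBIC)
cv2.imwrite("pics/lid6.png",np.hstack([a,b]))
```

```text
75 17.79 [ 552.8 -204.7   75.3] [ 0.1  0.4 -0.2] [ 0.01 -0.04 -0.03] 0.6
59.5 18.32 [ 552.3 -204.5   59.2] [-0.3 -0.2  0.4] [ 0.02 -0.06  0.03] 0.598
grip 18.77 [ 552.1 -204.7   60. ] [-3.3  0.9  4.4] [0.06 0.65 0.05] 0.213
```

View pics/lid6.png

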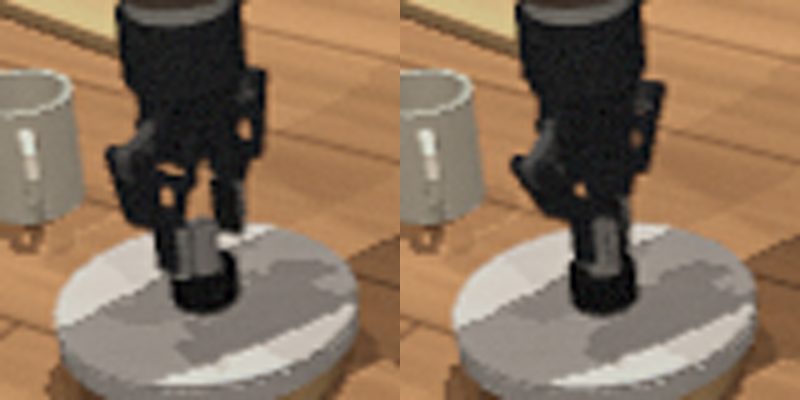

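The post is gripped: opening 0.213, about 18 mm plus pad give. Lift a little and check.

Run:
```python
from h import *
def rep(s): print(s,round(arm.current_t(),2),np.round(arm.current_tcp_pos(),1),np.round(arm.current_ft_force(),1),np.round(arm.current_torque(),2),round(arm.current_gripper_width(),3))
arm.move_gripper(0.0,80); rep("80N")
p=arm.current_tcp_pos()
arm.move_l([p[0],p[1],p[2]+15],vel=40); rep("up15")
arm.sleep(.2); rep("up15")
d=imaging.read_camera("scene"); b=cv2.resize(d["color"][140:240,145:245],(500,500),interpolation=cv2.INTER_CUBIC)
cv2.imwrite("pics/lid7.png",b)
```

```text
80N 19.04 [ 552.2 -204.7   60. ] [-4.4 -0.4  5.3] [0.02 0.84 0.03] 0.202
up15 19.58 [ 552.3 -204.7   74.9] [-0.7 -0.4 -5.5] [ 0.03 -0.   -0.02] 0.207
up15 19.78 [ 552.  -204.6   74.7] [ 0.  -1.1 -5.8] [ 0.04  0.   -0.02] 0.202
```

View pics/lid7.png

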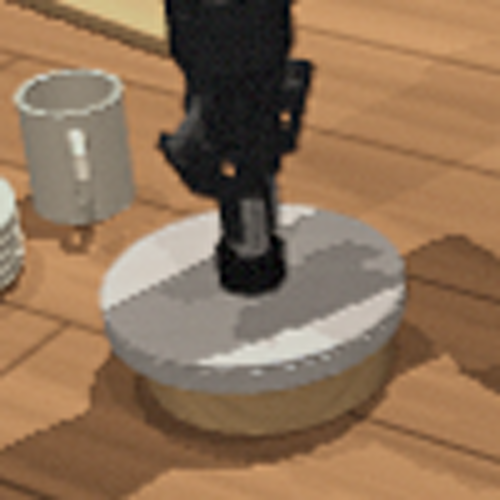

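The wrist carries −5.8 N, so both lids are lifted and level. Carry them over.

Run:
```python
from h import *
def rep(s): print(s,round(arm.current_t(),2),np.round(arm.current_tcp_pos(),1),np.round(arm.current_ft_force(),1),np.round(arm.current_torque(),2),round(arm.current_gripper_width(),3))
p=arm.current_tcp_pos()
arm.move_l([p[0],p[1],245],vel=120); rep("lift")
arm.move_l([592,195,245],vel=120); rep("over")
arm.move_l([592,195,195],vel=60); rep("195")
d=imaging.read_camera("scene"); e=imaging.read_camera("top")
cv2.imwrite("pics/pot1.png",np.hstack([cv2.resize(d["color"][130:290,240:400],(400,400),interpolation=cv2.INTER_CUBIC),cv2.resize(e["color"][120:260,130:270],(400,400),interpolation=cv2.INTER_CUBIC)]))
```

```text
lift 21.4 [ 551.6 -204.5  244. ] [ 0.4 -0.1 -5.8] [0.01 0.04 0.05] 0.207
over 24.9 [592.  194.7 245.1] [-0.3 -0.4 -5.6] [0.   0.05 0.01] 0.206
195 25.88 [592.4 195.1 195.5] [ 0.4 -0.1 -5.5] [0.   0.01 0.02] 0.208
```

View pics/pot1.png

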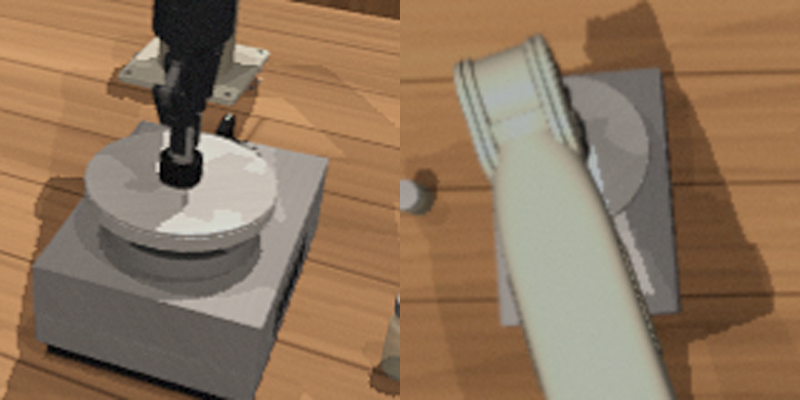

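The lids hang nested over the pot: outer lid centred at about (181,190), pot below at (181,245). Lower in small steps until contact.

Run:
```python
from h import *
def rep(s): print(s,round(arm.current_t(),2),np.round(arm.current_tcp_pos(),1),np.round(arm.current_ft_force(),1),np.round(arm.current_torque(),2),round(arm.current_gripper_width(),3))
arm.move_l([592,195,178],vel=40); rep("178")
z=178
while z>164:
    z-=1.5
    arm.move_l([592,195,z],vel=20)
    fz=arm.current_ft_force()[2]; print(z,arm.current_tcp_pos()[2].round(1),round(fz,1))
    if fz>0: break
rep("down")
d=imaging.read_camera("scene"); 
cv2.imwrite("pics/pot2.png",cv2.resize(d["color"][130:290,240:400],(600,600),interpolation=cv2.INTER_CUBIC))
for n in ["scene"]:
  for q in "inner_lid","inner_knob","outer_lid","outer_grip": print(n,q,[(np.round(x["at"],1),round(x["confidence"],2)) for x in models.pinpoint(n,q)])
```

```text
178 26.56 [591.8 195.  177.6] [-0.2  0.2 -4.3] [-0.01 -0.04 -0.01] 0.203
176.5 176.6 -6.2
175.0 174.9 -6.0
173.5 173.3 -6.2
172.0 171.8 -5.1
170.5 170.3 -5.7
169.0 170.1 0.1
down 28.06 [592.2 195.1 170.1] [-2.2 -1.4  0.1] [-0.16  0.56  0.01] 0.206
scene inner_lid [(array([556.6, 436.1,   0.8]), 0.61)]
scene inner_knob [(array([593. , 191.8, 217.1]), 0.43)]
scene outer_lid [(array([595.3, 196.1, 155.6]), 0.82), (array([ 5.749e+02, -4.865e+02, -2.000e-01]), 0.7)]
scene outer_grip [(array([595.5, 193.3, 189.3]), 0.78), (array([426.6, 181. , 154.8]), 0.48)]
```

View pics/pot2.png

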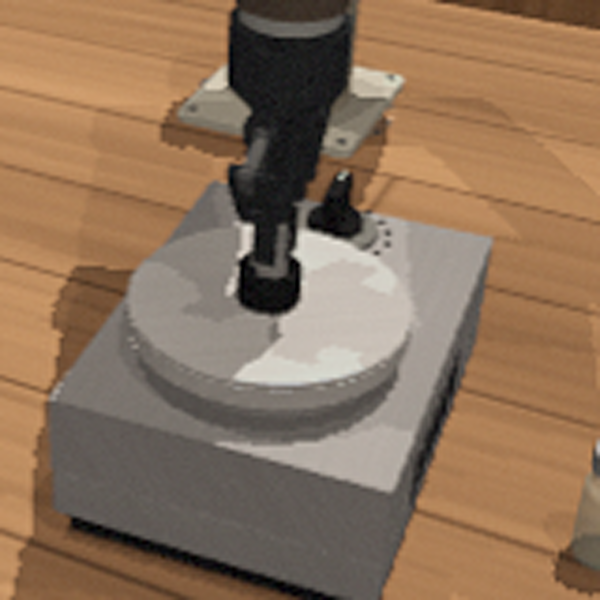

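Contact came at TCP z 170.1 against 170 expected (60 + 110), so the flange is on the rim and the plug is inside. Release gently.

Run:
```python
from h import *
def rep(s): print(s,round(arm.current_t(),2),np.round(arm.current_tcp_pos(),1),np.round(arm.current_ft_force(),1),np.round(arm.current_torque(),2),round(arm.current_gripper_width(),3))
arm.move_gripper(0.33); rep("open")
arm.sleep(0.3)
arm.move_gripper(0.7); 
p=arm.current_tcp_pos()
arm.move_l([592,195,215],vel=60); rep("up"); arm.sleep(.3)
d=imaging.read_camera("scene"); 
cv2.imwrite("pics/pot3.png",cv2.resize(d["color"][130:290,240:400],(600,600),interpolation=cv2.INTER_CUBIC))
for n in ["scene"]:
  for q in "inner_lid","inner_knob","outer_lid","outer_grip","heat_knob_grip": print(n,q,[(np.round(x["at"],1),round(x["confidence"],2)) for x in models.pinpoint(n,q)])
```

```text
open 28.57 [592.5 195.2 168.9] [ 0.1 -0.5  0.6] [0.02 0.02 0.08] 0.332
up 30.2 [591.8 194.9 214.5] [-0.  -0.2  0.7] [ 0.01 -0.02 -0.01] 0.702
scene inner_lid [(array([589.6, 193.1, 142.4]), 0.56), (array([554.6, 438.5,  -1.2]), 0.51)]
scene inner_knob [(array([592.1, 193.5, 216.7]), 0.51)]
scene outer_lid [(array([595.7, 197.3, 158.6]), 0.58)]
scene outer_grip [(array([596.9, 195.9, 188.3]), 0.57)]
scene heat_knob_grip [(array([427.1, 184.4, 158.9]), 0.63)]
```

View pics/pot3.png

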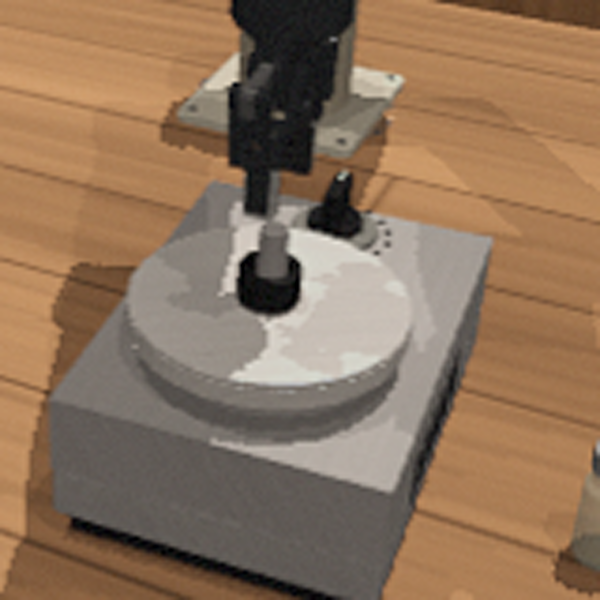

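Seated: networks give the inner lid at z 142 and post top 216.7 (expected 140 and 216), and the collar is at (268,280). Now grip the collar. With tips ≈ TCP + 22 + swing, TCP z ≈ 143 puts them at about 167–169, between the plate top (162) and the collar top (188).

Run:
```python
from h import *
def rep(s): print(s,round(arm.current_t(),2),np.round(arm.current_tcp_pos(),1),np.round(arm.current_ft_force(),1),np.round(arm.current_torque(),2),round(arm.current_gripper_width(),3))
arm.move_gripper(0.85)
arm.move_l([592.3,195,180],vel=80); rep("180")
for z in (170,163,157,152,147,143):
    arm.move_l([592.3,195,z],vel=40); f=arm.current_ft_force()
    print(z,np.round(f,1))
    if np.linalg.norm(f)>4: print("contact"); break
d=imaging.read_camera("scene"); a=cv2.resize(d["color"][150:250,260:360],(400,400),interpolation=cv2.INTER_CUBIC)
if np.linalg.norm(f)<4:
    arm.move_gripper(0.0,40); rep("grip")
d=imaging.read_camera("scene"); b=cv2.resize(d["color"][150:250,260:360],(400,400),interpolation=cv2.INTER_CUBIC)
cv2.imwrite("pics/pot4.png",np.hstack([a,b]))
```

```text
180 31.68 [592.3 195.  180. ] [-0.7  0.2  0.8] [ 0.01  0.   -0.02] 0.85
170 [0.1 0.7 0.8]
163 [-0.2 -0.7 -0.5]
157 [-0.2 -0.1  0.9]
152 [0.1 0.7 0.4]
147 [ 0.8  0.5 -0. ]
143 [0.6 0.2 0.2]
grip 33.92 [593.1 195.2 143.8] [-0.2  0.4  2.6] [-0.04 -0.29  0.04] 0.503
```

View pics/pot4.png

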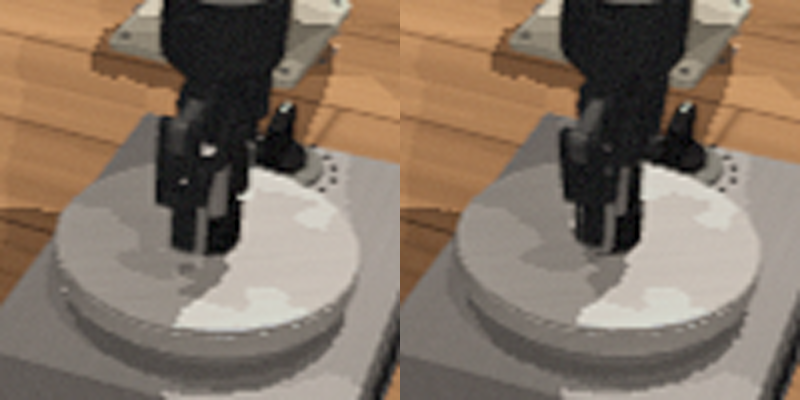

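The collar is gripped: opening 0.503, about 43 mm against 44. Lift slowly and check.

Run:
```python
from h import *
def rep(s): print(s,round(arm.current_t(),2),np.round(arm.current_tcp_pos(),1),np.round(arm.current_ft_force(),1),np.round(arm.current_torque(),2),round(arm.current_gripper_width(),3))
arm.move_gripper(0.0,60); rep("60")
p=arm.current_tcp_pos()
arm.move_l([p[0],p[1],p[2]+12],vel=30); rep("+12")
d=imaging.read_camera("scene"); a=cv2.resize(d["color"][130:250,250:370],(500,500),interpolation=cv2.INTER_CUBIC)
cv2.imwrite("pics/pot5.png",a)
print([(np.round(x["at"],1),round(x["confidence"],2)) for x in models.pinpoint("scene","outer_lid")])
```

```text
60 34.19 [593.  195.2 143.9] [0.5 0.  5.4] [-0.03 -0.38 -0.01] 0.488
+12 34.77 [592.8 195.1 155.5] [ 0.7 -0.8 -3.4] [ 0.03  0.06 -0.03] 0.488
[(array([592.4, 201.3, 168.8]), 0.81)]
```

View pics/pot5.png

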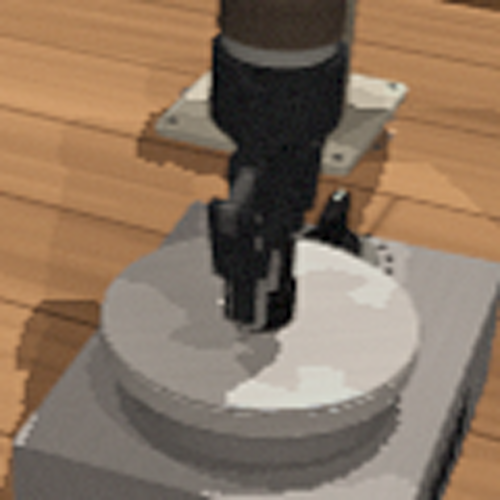

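The load is −3.4 N, so only the outer lid came up (the pair was 5.7 N). Lift straight on.

Run:
```python
from h import *
def rep(s): print(s,round(arm.current_t(),2),np.round(arm.current_tcp_pos(),1),np.round(arm.current_ft_force(),1),np.round(arm.current_torque(),2),round(arm.current_gripper_width(),3))
p=arm.current_tcp_pos()
arm.move_l([592.8,195.1,180],vel=40); rep("180")
arm.move_l([592.8,195.1,275],vel=70); rep("275"); arm.sleep(.4); rep("275")
d=imaging.read_camera("scene"); a=cv2.resize(d["color"][90:250,240:400],(600,600),interpolation=cv2.INTER_CUBIC)
cv2.imwrite("pics/pot6.png",a)
for q in "inner_lid","inner_knob","outer_lid","outer_grip","heat_knob_grip","mug","plates","shaker": print(q,[(np.round(x["at"],1),round(x["confidence"],2)) for x in models.pinpoint("scene",q)])
```

```text
180 35.62 [592.7 195.1 179.9] [ 0.2 -0.1 -2.9] [ 0.02 -0.   -0.02] 0.491
275 37.13 [592.5 195.  274.3] [ 0.9  0.  -3. ] [-0.01 -0.   -0.02] 0.494
275 37.53 [592.8 195.1 274.9] [ 0.  -0.2 -3.4] [-0.03  0.04 -0.03] 0.491
inner_lid [(array([590.4, 194.9, 140.9]), 0.94)]
inner_knob [(array([591.9, 195.9, 217.4]), 0.82), (array([428.1, 183.7, 153.9]), 0.38)]
outer_lid [(array([593.3, 196.7, 292. ]), 0.89)]
outer_grip [(array([592.1, 195.8, 320.5]), 0.98)]
heat_knob_grip [(array([426.1, 181.6, 154.3]), 0.5)]
mug [(array([ 436.2, -456.3,    6.2]), 0.72), (array([ 575.3, -488.6,   -3.3]), 0.3)]
plates [(array([ 573.7, -487.8,   -4.5]), 0.61)]
shaker [(array([557.3, 438.6,   1.7]), 0.89)]
```

View pics/pot6.png

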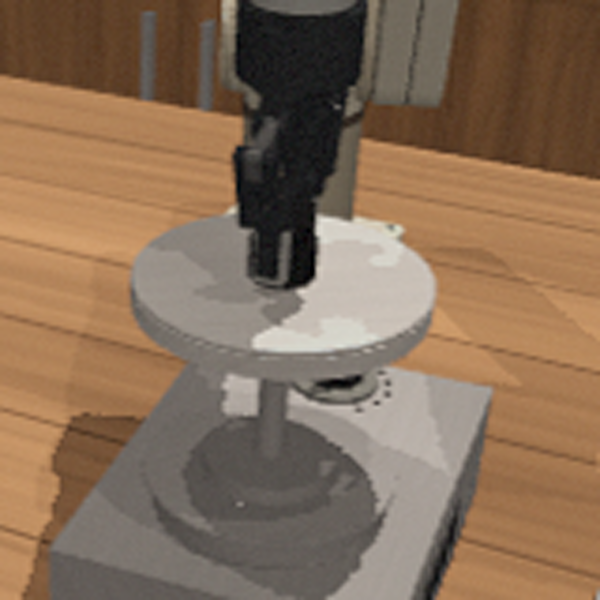

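The outer lid is held level at (283,290) in the crop, about 290 mm up. The inner lid is seated on the pot, flange about (270,490), with its post free below. The knob disc is partly hidden by the lid, but nothing has touched it since it was checked off. Handing in.

Run:
```python
from h import *
print(np.round(arm.current_qvel(),4), arm.current_gripper_width(), arm.current_t())
arm.sign_off()
```

```text
[ 0.001  -0.0014  0.0014 -0.0011 -0.0013 -0.0006] 0.49397345843731677 37.9833
the job is handed in; nothing more can be done
```

I finished all the steps and handed the job in at about 38 s of the 72 s allowed; the hand-in reports no verdict.

**What I did:** I turned the heat knob anticlockwise until the torque rose at its stop. I then lifted both lids by the slim post and lowered them onto the pot until the rim took the weight. After letting go, I gripped the wide collar and raised only the outer lid.

**Last checks:**
- **Heat knob:** the picture after turning showed the bar lined up with the warmer, which is off. At the end the held lid partly hid the knob, so I did not re-measure its angle. Nothing touched it after that picture.
- **Inner lid:** the networks put it at (590, 195, 141) mm. My rim estimate is (592, 195, 140), so it is well inside the tolerance. The lids touched down at TCP z 170.1 mm, against the 170 expected.
- **Outer lid:** it is held still and level, at about z 292 mm, roughly 150 mm above the inner lid's origin. The wrist carried 3.4 N, against 5.7 N for the pair.
- **Mug, plates and shaker:** the networks found them where they were at the start, within measurement error.

**What disagreed:** the real fingertips sit about 22 mm above the TCP the robot reports. My first grip on the post therefore closed on its top with about 5 N and held nothing. The lids did not move; I corrected for the offset and the second grip held. The knob was also gripped higher on its bar than planned, but it turned properly.

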